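Press the last dart into its case and shut the lid

TASK

Put the loose dart away: lift it off its wooden rest and press it fully home in the empty cutout of the dart case, lying like the two darts already there and held under the orange nubs. Then close the lid and press it down until it snaps shut. Leave the other two darts in their cutouts and do not disturb the jug, the chalk bowl or the score marker.

Things in the scene. Friction and masses are not known exactly. Their poses are not given: they have to be found in the camera images.
- dart: Loose dart, 160 mm long, 32 g, rigid. Origin on its axis at mid-barrel; +y runs to the point. Copper barrel 11 mm thick, 64 mm long (y = -32 to +32). Point tip at y = +68; black stem 6 mm thick behind the barrel; four crossed red flights, 36 mm across, y = -55 to -92. Starts level on the wooden rest, axis 32 mm above the shelf. How it is rolled about its axis does not matter.
- dart_rest: Fixed dark wooden rest; base 50 x 100 mm, 5 mm thick; origin at the centre of its underside, y along the dart. Two notched posts, 6 mm thick, 26 mm wide, carry the barrel 28 mm either side of its middle. Between them (50 mm clear) the barrel hangs free, its axis 27 mm above the base, with open space on both sides for fingers.
- case: Fixed black dart case 142 (x) x 184 (y) x 48 mm high, walls 4 mm, origin at the centre of its underside. Hinge on its -x side, catch in the middle of its +x side. Grey insert, top 34 mm above the shelf, with three parallel cutouts along y at x = +33 (empty), -7 and -47 mm. Points go to +y, flights to -y in an open bay.
- seat (a point): Centre of the empty cutout, 27 mm above the shelf: where the dart's origin lies when home, dart +y along this +y; axes as the case's. Barrel slot 18 x 74 mm. Two pairs of orange sprung nubs, 26 mm either side along y, 7 mm apart: a dart merely laid there rests on them about 10 mm too high. A straight push down of some 4 to 15 N at mid-barrel snaps it past them onto the floor, where they hold it.
- channel (a point): Floor of the finger channel below the seat, 4 mm above the shelf: an open groove across all three cutouts at mid-barrel, 38 mm wide along y, so that fingers holding the barrel can go down with it. From the seated dart's axis it is 34 mm to the front (+x) wall and 34 mm to the next barrel: open the fingers only a little when letting go (30 mm gap is enough).
- lid (a joint): Lid angle, rad: 0 shut, 1.57 upright, 1.8 fully open, leaning to the case's -x side. Starts at 1.66 to 1.79. Damped, slightly stiff hinge: stays put near upright, swings over with 1 N or so at the edge, and from about 1.2 sinks by itself in 1.5 s or so until the clasp rests on the sprung catch at about 0.05: not yet shut. A further push down of 5 to 10 N near the free edge snaps it shut (below 0.02).
- lid_edge (a point): Middle of the lid's free edge, on its outer face (top face when shut, then 58 mm above the shelf). The lid is a flat black plate 146 mm from hinge to free edge, 184 mm wide, 10 mm thick. This point lies 146 mm along the lid and 10 mm out from the hinge axis. A grey clasp, 44 mm wide, juts 16 mm past the edge here and reaches 29 mm to the inner side.
- lid_hinge (a point): Middle of the lid's hinge axis (along the case's y), on the -x top edge of the case, 48 mm above the shelf; fixed to the case.
- dart_b: A dart like the loose one, seated in the middle cutout; origin at mid-barrel. Leave it there.
- dart_c: A dart like the loose one, seated in the cutout next to the hinge; origin at mid-barrel. Leave it there.
- jug: Bystander: small pewter jug, 100 mm high, 82 mm in diameter, handle reaching 67 mm from the axis on its +y side; origin at the centre of its underside.
- chalk_bowl: Bystander: white ceramic bowl with chalks, 104 mm in diameter, 42 mm high (chalks a little higher); origin at the centre of its underside.
- marker_top (a point): Bystander: top of the sliding wooden score marker (30 x 30 mm), 70 mm above the shelf; it slides along the world's y on a fixed brass rail 350 mm long and 55 mm high, beyond the case.

How it is judged:
By the outcome, as a careful person would: the job done as asked, in the order asked, and still so for the second after the job is handed in, with the robot touching nothing.
It also fails if it takes over 58 s, if anything falls off the work surface, if the arm or the gripper's body presses on something with over 40 N, if the wrist force passes 120 N, or if a joint passes its speed limit or range.

ROBOT

A 6-joint arm with a two-finger parallel gripper is mounted at the origin on the work surface. World frame = base frame: x ahead of the robot, y to its left, z up, the work surface at z = 0. Lengths are in m, angles in rad, forces in N, time in s.
With the tool pointing down it reaches from about 0.225 to 0.875 m from the base axis. Payload 3.4 kg.
Tool frame: the origin (TCP) lies between the finger pads; the fingertips stand 8 mm ahead of it and the grasp point (between the pads) lies 11 mm behind it; z points along the fingers, y is the line along which they close (so a half turn about z gives the same grasp; the last joint's range is limited). The gripper opens to 85 mm and grips with 20 to 120 N. Pads are 22 mm wide; open, the fingers measure 114 mm over their backs; the gripper's body (76 mm by 85 mm) begins 54 mm behind the grasp point. The pads swing forward as they close: fully open they stand 13 mm farther back than shut.
Start: joints at [1.213, 0.276, 1.505, -0, 1.361, -0.121], TCP at [0.135, 0.559, 0.239] pointing down, gripper open.
Joint ranges: [-2.89, 2.89], [-0.75, 2.08], [0.22, 2.7], [-1.18, 4.32], [0.11, 2.71], [-2.7, 2.7]. Speed limits (rad/s): [2.57, 2.57, 3.14, 3.14, 3.14, 3.14].

INTERFACE

Orientations are given as a unit quaternion [w, x, y, z].
In Python, from rig import manip, optics, finder gives the robot as it stands.
- The arm moves only by the tool servo_tool, never from a script. Its argument "increments" is a list of rows, each a list of 7 numbers: the shift along the tool's x, y, z in cm, then the turn, a rotation vector about the tool's x, y, z in degrees, then the closure, from -1 (fully open) to 1 (shut). In form: [[x, y, z, rx, ry, rz, gripper], ...]. A call has exactly 5 rows; each row shifts and turns the commanded pose from where the row before left it, along the tool's axes as they then stand; what a row does not reach is not made up. A row lasts 1/10 s, in which the tool goes at most 50 mm and 8.59 degrees, less where a joint would pass 70% of its speed; a pose out of reach is approached as far as the arm can. A call is refused whole if a number of a shift passes 5 or a number of a turn 8.59, either way. A call with a gripper value outside its range is refused whole. The fingers move at their own pace and stop on an object; "squeeze" is the grip in N (left out, the last holds). Time passes only in rows, so rows that do not move let the fingers close, or fill a call up. It gives the time, the measured TCP pose, the force, the opening and the grip force at its end, in the units of the state.
- manip.get_state(): the state, without advancing time (a new reading comes with each control period).
- optics.get_image(name): name is "scene" or "top" or "wrist"; returns the picture (400x640x3 uint8, red, green, blue); there is no depth.
- optics.get_calibration(name): a dict with "fov_y" (degrees; the focal length in pixels is half the picture's height over the tangent of half this angle, whatever the lens; pixels are square), "cx", "cy" (the principal point, pixels), "dist_coeffs" ([k1, k2, p1, p2, k3] as OpenCV has them; the pictures are not rectified), "world_to_cam" (4x4, takes a point from world to camera coordinates). Camera axes: x right, y down, z forward; pixel columns grow to the right and rows downward; lengths in m; the calibration is good to about 2 mm. A picture is of the moment at which its call begins: read the wrist's pose just before it. get_calibration takes no time and is no camera call; for the wrist camera it gives the pose at the moment of the call.
- manip.sign_off(): hands the job in; it is judged then, once.
Trained networks look in the newest picture that a camera, given by its name, has taken for a name from the list of things; names that differ only in an ending like _2 or _b are one class to them, and where a whole thing is asked for, a point or a joint stands for the part that bears it (a point fixed in the world has none). Each returns a list of dicts, best first, with "p" (0 to 1); they miss things now and then, are a little off and sometimes report something else, mostly with a low value. They report only what shows in the picture. A call takes as long as a camera call.
- finder.silhouettes(label, camera): "region" (400x640 bool, what is visible of it) and "box" ([centre column, centre row, width, height] in pixels, round what is visible of it).
- finder.tip_of(label, camera): "at" ([column, row] in pixels: a listed point, or the origin of a listed thing).
The state is a dict: "clock": time; "qpos": joint angles; "qd": joint speeds; "effort": joint torques, N m; "position": TCP position; "ee_rot": TCP orientation; "contact_force": force on the tool from outside, world axes, zero at the start; "moment": the same for the moment, N m; "width": finger opening in m; "gripper_force": force on a finger pad.
Only numpy, scipy, OpenCV 4.12 (cv2) and the standard library are available. Lean on these libraries where they do the work, as an engineer would, in place of code of your own. Each camera call takes 0.05 s, during which the arm holds its last target. There are 200 camera calls.

## Working session

There is one attempt and no reset: what is moved stays moved. The work goes in short steps, Python scripts to look and compute and a tool call to move; the robot and the scene stay as the last step left them, time stands still between calls to the robot, and variables do not carry over. Pictures are saved under pics/ and viewed, at most 10 in all, crops included, and the job is handed in when it is done.

Besides the shell and the picture viewer there is one more tool, called after "Request:" as name([rows], argument=value, ...), one row to a line, values as JSON. servo_tool: Moves the arm, as the interface text tells. Its arguments: {"type":"object","properties":{"increments":{"type":"array","items":{"type":"array","items":{"type":"number"}}},"squeeze":{"type":"number"}},"required":["increments"]}

```bash
ls; mkdir -p pics
cat > h.py <<'E'
import numpy as np, cv2
from rig import manip, optics, finder
from scipy.spatial.transform import Rotation as R
def cal(n):
    c=optics.get_calibration(n); f=200/np.tan(np.radians(c["fov_y"])/2)
    K=np.array([[f,0,c["cx"]],[0,f,c["cy"]],[0,0,1]]); return K,np.array(c["dist_coeffs"],float),np.array(c["world_to_cam"])
def onplane(C,px,z):
    K,d,T=C; u=cv2.undistortPoints(np.array([[px]],float),K,d)[0,0]
    r=T[:3,:3].T@np.array([u[0],u[1],1]); o=-T[:3,:3].T@T[:3,3]
    return o+r*(z-o[2])/r[2]
def proj(C,P):
    K,d,T=C; return cv2.projectPoints(np.atleast_2d(np.array(P,float)),cv2.Rodrigues(T[:3,:3])[0],T[:3,3],K,d)[0][:,0]
def tri(obs):
    A=[];b=[]
    for C,px in obs:
        K,d,T=C;u=cv2.undistortPoints(np.array([[px]],float),K,d)[0,0]
        for i in (0,1):
            r=T[i]-u[i]*T[2];A.append(r[:3]);b.append(-r[3])
    s=np.linalg.lstsq(np.array(A),np.array(b),rcond=None);return s[0],s[1]
def st():
    s=manip.get_state();print({k:np.round(s[k],4).tolist() for k in ("clock","qpos","position","ee_rot","contact_force","width","gripper_force")});return s
def pic(n,name):
    im=optics.get_image(n);cv2.imwrite(f"pics/{name}.png",im[...,::-1]);return im
E
python3 - <<'E'
from h import *
st()
ims=[pic(n,"a_"+n) for n in ("scene","top","wrist")]
cv2.imwrite("pics/a.png",np.vstack([ims[0],ims[1]])[...,::-1])
Z=dict(dart=.032,dart_rest=0,case=0,seat=.027,channel=.004,lid_edge=None,lid_hinge=.048,dart_b=.027,dart_c=.027,jug=0,chalk_bowl=0,marker_top=.07)
for l,z in Z.items():
    obs=[]
    for n in ("scene","top","wrist"):
        C=cal(n)
        for r in finder.tip_of(l,n)[:3]:
            print(l,n,round(r["p"],2),np.round(r["at"]).tolist(),np.round(onplane(C,r["at"],z),3).tolist() if z is not None else "")
E
```

```text
pics
{'clock': 0.0, 'qpos': [1.213, 0.2766, 1.5061, 0.0, 1.3607, -0.121], 'position': [0.1347, 0.5585, 0.2385], 'ee_rot': [-0.0002, 0.1181, 0.993, -0.0009], 'contact_force': [0.1442, -0.5026, -0.765], 'width': 0.0855, 'gripper_force': 0.0}
dart scene 0.78 [293.0, 184.0] [0.568, 0.164, 0.032]
dart scene 0.72 [225.0, 285.0] [0.584, -0.168, 0.032]
dart scene 0.57 [210.0, 279.0] [0.545, -0.172, 0.032]
dart top 0.71 [453.0, 229.0] [0.583, -0.161, 0.032]
dart top 0.66 [455.0, 248.0] [0.541, -0.165, 0.032]
dart_rest top 0.69 [312.0, 232.0] [0.574, 0.161, 0.0]
case scene 0.59 [228.0, 296.0] [0.593, -0.179, 0.0]
case top 0.87 [454.0, 228.0] [0.587, -0.172, 0.0]
seat scene 0.89 [244.0, 286.0] [0.623, -0.148, 0.027]
seat scene 0.38 [308.0, 316.0] [0.787, -0.139, 0.027]
seat top 0.75 [447.0, 212.0] [0.621, -0.148, 0.027]
channel scene 0.92 [245.0, 293.0] [0.624, -0.153, 0.004]
channel top 0.78 [448.0, 210.0] [0.628, -0.156, 0.004]
lid_edge scene 0.63 [171.0, 245.0] 
lid_edge scene 0.29 [356.0, 136.0] 
lid_edge top 0.88 [492.0, 267.0] 
lid_hinge scene 0.92 [197.0, 278.0] [0.525, -0.193, 0.048]
li
[... 286 characters left out ...]
 0.66 [455.0, 248.0] [0.541, -0.166, 0.027]
dart_c scene 0.78 [293.0, 184.0] [0.566, 0.168, 0.027]
dart_c scene 0.72 [225.0, 285.0] [0.582, -0.167, 0.027]
dart_c scene 0.57 [210.0, 279.0] [0.542, -0.171, 0.027]
dart_c top 0.71 [453.0, 229.0] [0.584, -0.162, 0.027]
dart_c top 0.66 [455.0, 248.0] [0.541, -0.166, 0.027]
jug scene 0.84 [358.0, 134.0] [0.623, 0.439, 0.0]
jug top 0.87 [201.0, 212.0] [0.618, 0.424, 0.0]
chalk_bowl scene 0.67 [362.0, 196.0] [0.735, 0.242, 0.0]
chalk_bowl top 0.76 [280.0, 162.0] [0.738, 0.24, 0.0]
marker_top scene 0.78 [305.0, 316.0] [0.792, -0.156, 0.07]
marker_top top 0.65 [493.0, 268.0] [0.496, -0.239, 0.07]
marker_top top 0.55 [455.0, 134.0] [0.795, -0.158, 0.07]
```

View pics/a_top.png

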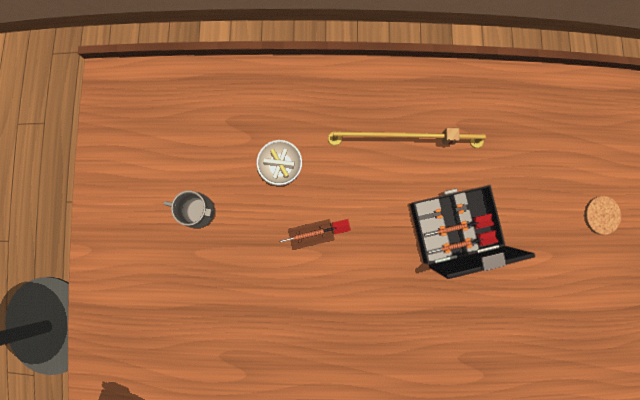

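View pics/a_scene.png

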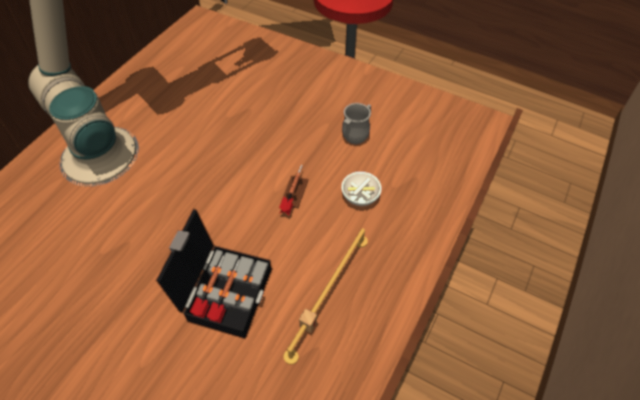

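The top view has +y to the left and +x up. The dart on its rest runs from its tip at (281,241) to its flights at (350,226). The open case is around (455,228), with its empty slot on the far side and the catch at (450,191). The scene view agrees. I'll move over the dart now and measure it with the wrist camera.

```bash
cat >> h.py <<'E'
def plan(pos,yaw,n,g,start=None):
    """rows from measured pose to pos, tool down, tool y at yaw deg"""
    s=manip.get_state();p=np.array(s["position"]);q=s["ee_rot"];R0=R.from_quat([q[1],q[2],q[3],q[0]])
    c,sn=np.cos(np.radians(yaw)),np.sin(np.radians(yaw))
    y=np.array([c,sn,0]);z=np.array([0,0,-1.]);x=np.cross(y,z);R1=R.from_matrix(np.c_[x,y,z])
    rv=(R0.inv()*R1).as_rotvec();rows=[];d=(np.array(pos)-p)/n
    for i in range(n):
        Ri=R0*R.from_rotvec(rv*i/n)
        rows.append(np.r_[np.round(Ri.inv().apply(d)*100,2),np.round(np.degrees(rv/n),2),g].tolist())
    for i in range(0,n,5):print(rows[i:i+5])
E
python3 - <<'E'
from h import *
plan([.555,.165,.25],12,15,-1)
for n in ("top","scene"):
    C=cal(n)
    for r in finder.silhouettes("dart",n)[:4]:
        v,u=np.nonzero(r["region"]);P=np.array([onplane(C,(a,b),.032)[:2] for a,b in zip(u,v)])
        m=P.mean(0);w,e=np.linalg.eigh(np.cov((P-m).T));print(n,round(r["p"],2),m.round(3),np.degrees(np.arctan2(*e[:,1][::-1])).round(1))
C=[cal("top"),cal("scene")]
print(tri([(C[0],finder.tip_of("lid_edge","top")[0]["at"]),(C[1],finder.tip_of("lid_edge","scene")[0]["at"])]))
K,d,T=cal("wrist"); s=manip.get_state();q=s["ee_rot"]
Rt=R.from_quat([q[1],q[2],q[3],q[0]]).as_matrix()
print("cam in tool",Rt.T@(-T[:3,:3].T@T[:3,3]-s["position"]),"cam axes",(Rt.T@T[:3,:3].T).round(2),K[0,0])
E
```

```text
[[-3.34, -1.9, -0.07, 0.0, -0.0, 4.3, -1.0], [-3.47, -1.64, -0.07, 0.0, -0.0, 4.3, -1.0], [-3.58, -1.38, -0.07, 0.0, -0.0, 4.3, -1.0], [-3.68, -1.1, -0.07, 0.0, -0.0, 4.3, -1.0], [-3.75, -0.83, -0.07, 0.0, -0.0, 4.3, -1.0]]
[[-3.8, -0.54, -0.07, 0.0, -0.0, 4.3, -1.0], [-3.83, -0.26, -0.07, 0.0, -0.0, 4.3, -1.0], [-3.84, 0.03, -0.07, 0.0, -0.0, 4.3, -1.0], [-3.83, 0.32, -0.07, 0.0, -0.0, 4.3, -1.0], [-3.79, 0.6, -0.07, 0.0, -0.0, 4.3, -1.0]]
[[-3.74, 0.89, -0.07, 0.0, -0.0, 4.3, -1.0], [-3.66, 1.16, -0.07, 0.0, -0.0, 4.3, -1.0], [-3.56, 1.44, -0.07, 0.0, -0.0, 4.3, -1.0], [-3.44, 1.7, -0.07, 0.0, -0.0, 4.3, -1.0], [-3.31, 1.95, -0.07, 0.0, -0.0, 4.3, -1.0]]
top 0.84 [ 0.557 -0.213] 103.8
top 0.61 [0.579 0.127] 104.8
top 0.58 [ 0.595 -0.204] 102.9
scene 0.93 [ 0.561 -0.221] 104.1
scene 0.7 [ 0.598 -0.205] 102.5
scene 0.61 [0.581 0.118] 105.2
(array([ 0.4986564 , -0.19848301,  0.18435411]), array([3.88925239e-05]))
cam in tool [ 0.0769451  -0.00116673 -0.13419345] cam axes [[ 0.   -0.95 -0.3 ]
 [ 1.    0.   -0.  ]
 [ 0.   -0.3   0.95]] 338.8246947193768
```

Request:
servo_tool([
  [-3.34, -1.9, -0.07, 0, 0, 4.3, -1],
  [-3.47, -1.64, -0.07, 0, 0, 4.3, -1],
  [-3.58, -1.38, -0.07, 0, 0, 4.3, -1],
  [-3.68, -1.1, -0.07, 0, 0, 4.3, -1],
  [-3.75, -0.83, -0.07, 0, 0, 4.3, -1],
])

```text
clock: 2.65
position: [0.2758, 0.4265, 0.243]
ee_rot: [0.0, 0.303, 0.953, 0.0]
contact_force: [0.4, 0.5, -0.4]
width: 0.0852
gripper_force: 0.0
```

Request:
servo_tool([
  [-3.8, -0.54, -0.07, 0, 0, 4.3, -1],
  [-3.83, -0.26, -0.07, 0, 0, 4.3, -1],
  [-3.84, 0.03, -0.07, 0, 0, 4.3, -1],
  [-3.83, 0.32, -0.07, 0, 0, 4.3, -1],
  [-3.79, 0.6, -0.07, 0, 0, 4.3, -1],
])

```text
clock: 3.15
position: [0.4158, 0.2949, 0.2465]
ee_rot: [0.0, 0.475, 0.88, 0.0]
contact_force: [-0.3, -0.3, 0.1]
width: 0.0854
gripper_force: 0.0
```

Request:
servo_tool([
  [-3.74, 0.89, -0.07, 0, 0, 4.3, -1],
  [-3.66, 1.16, -0.07, 0, 0, 4.3, -1],
  [-3.56, 1.44, -0.07, 0, 0, 4.3, -1],
  [-3.44, 1.7, -0.07, 0, 0, 4.3, -1],
  [-3.31, 1.95, -0.07, 0, 0, 4.3, -1],
])

```text
clock: 3.65
position: [0.5558, 0.1634, 0.2499]
ee_rot: [-0.0, 0.631, 0.776, 0.0]
contact_force: [0.0, -0.1, -0.1]
width: 0.0856
gripper_force: 0.0
```

```bash
cat >> h.py <<'E'
def line(n,label,z,crop=None):
    C=cal(n)
    for r in finder.silhouettes(label,n)[:3]:
        v,u=np.nonzero(r["region"]);P=np.array([onplane(C,(a,b),z)[:2] for a,b in zip(u,v)])
        m=P.mean(0);w,e=np.linalg.eigh(np.cov((P-m).T));a=e[:,1];a=a*np.sign(a[1])
        t=(P-m)@a;print("sil",label,round(r["p"],2),m.round(4),"yaw",np.degrees(np.arctan2(a[1],a[0])).round(1),"ends",(m+a*t.max()).round(4),(m+a*t.min()).round(4))
E
python3 - <<'E'
from h import *
st(); pic("wrist","b_wrist"); C=cal("wrist")
for l,z in (("dart",.032),("dart_rest",0)):
    for r in finder.tip_of(l,"wrist")[:2]: print(l,round(r["p"],2),np.round(r["at"]),onplane(C,r["at"],z).round(4))
    line("wrist",l,z)
E
```

```text
{'clock': 3.65, 'qpos': [0.1657, 0.2766, 1.4775, 0.0003, 1.3872, -0.0393], 'position': [0.5558, 0.1634, 0.2499], 'ee_rot': [-0.0, 0.6311, 0.7757, 0.0002], 'contact_force': [0.0366, -0.0705, -0.0874], 'width': 0.0856, 'gripper_force': 0.0}
dart 0.71 [331. 166.] [0.5728 0.155  0.032 ]
sil dart 0.9 [0.58   0.1261] yaw 104.3 ends [0.5545 0.226 ] [0.5954 0.066 ]
dart_rest 0.92 [329. 161.] [0.5717 0.1532 0.    ]
dart_rest 0.67 [486. 124.] [0.7346 0.2285 0.    ]
sil dart_rest 0.96 [0.5669 0.1634] yaw 104.5 ends [0.5549 0.2097] [0.5805 0.1106]
```

View pics/b_wrist.png

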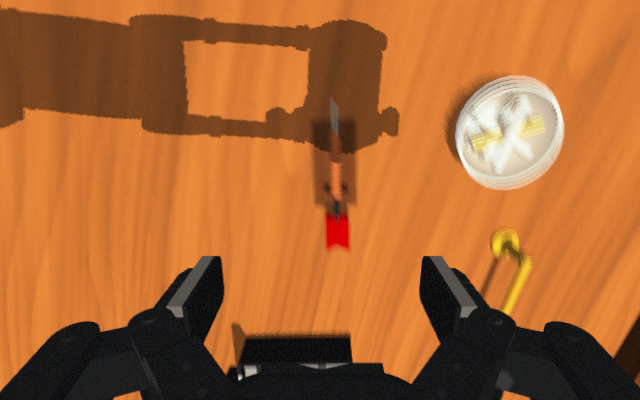

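The view shows the dart's tip at (333,100), its flights at (338,235), and the rest around (335,165). The measurement puts its origin at about (0.572, 0.157) with yaw 104.4°. I'll go lower and check again.

Run:
```python
from h import *
plan([.5720,.157,.12],14.4,5,-0.3)
```

```text
[[-0.23, 0.32, 2.59, -0.01, -0.01, -0.49, -0.3], [-0.23, 0.31, 2.59, -0.01, -0.01, -0.49, -0.3], [-0.23, 0.31, 2.59, -0.01, -0.01, -0.49, -0.3], [-0.23, 0.31, 2.59, -0.01, -0.01, -0.49, -0.3], [-0.24, 0.31, 2.59, -0.01, -0.01, -0.49, -0.3]]
```

Request:
servo_tool([
  [-0.23, 0.32, 2.6, 0, 0, -0.5, -0.3],
  [-0.23, 0.31, 2.6, 0, 0, -0.5, -0.3],
  [-0.23, 0.31, 2.6, 0, 0, -0.5, -0.3],
  [-0.23, 0.31, 2.6, 0, 0, -0.5, -0.3],
  [-0.24, 0.31, 2.6, 0, 0, -0.5, -0.3],
])

```text
clock: 4.4
position: [0.5715, 0.1582, 0.1193]
ee_rot: [-0.0, 0.612, 0.791, 0.0]
contact_force: [0.2, 0.1, 0.2]
width: 0.0558
gripper_force: 0.0
```

Run:
```python
from h import *
st(); im=pic("wrist","c_wrist"); C=cal("wrist")
for r in finder.tip_of("dart","wrist")[:2]: print(round(r["p"],2),np.round(r["at"]),onplane(C,r["at"],.032).round(4))
line("wrist","dart",.032)
# overlay model of estimate
o=np.array([.572,.157,.032]);a=np.radians(104.4);d=np.array([np.cos(a),np.sin(a),0]);l=np.array([-d[1],d[0],0])
for y in (68,32,-32,-55):
    for k in (-5.5,5.5):
        p=proj(C,o+d*y/1000+l*k/1000)[0];cv2.circle(im,tuple(int(v) for v in p.round()),2,(0,255,0),-1)
cv2.imwrite("pics/c1.png",im[...,::-1])
```

```text
{'clock': 4.4, 'qpos': [0.1525, 0.3907, 1.6464, 0.0006, 1.1043, -0.1024], 'position': [0.5715, 0.1582, 0.1193], 'ee_rot': [-0.0001, 0.6116, 0.7912, 0.0003], 'contact_force': [0.1621, 0.1293, 0.1783], 'width': 0.0558, 'gripper_force': 0.0}
0.68 [317. 192.] [0.5633 0.1649 0.032 ]
0.65 [317. 185.] [0.5623 0.1698 0.032 ]
sil dart 0.89 [0.573  0.1313] yaw 104.4 ends [0.548 0.229] [0.5894 0.0676]
```

View pics/c1.png

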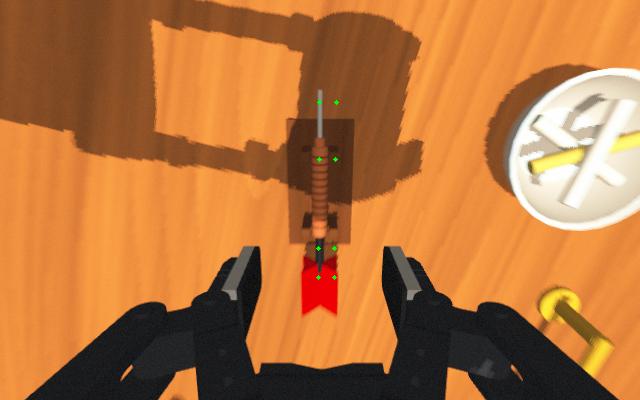

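The barrel spans (320,143) to (319,236), and my model is off by about 8 px. I read the calibration after the picture while the arm was still settling, so I'll retake it settled, with the calibration read first.

Run:
```python
from h import *
s=st(); C=cal("wrist"); im=pic("wrist","d_wrist"); C2=cal("wrist")
print(C[2]-C2[2])
for r in finder.tip_of("dart","wrist")[:2]: print(round(r["p"],2),np.round(r["at"]),onplane(C,r["at"],.032).round(4))
line("wrist","dart",.032); line("wrist","dart_rest",0.0)
# barrel by colour: copper -> saturation darker than red? report columns of sil per row
r=finder.silhouettes("dart","wrist")[0]["region"]
for v in range(80,330,12):
    u=np.nonzero(r[v])[0]
    if len(u): print(v,u.min(),u.max(),end=' | ')
for n in ("top","scene"):
    optics.get_image(n); print(n); line(n,"dart",.032)
```

```text
{'clock': 4.55, 'qpos': [0.1519, 0.3919, 1.6462, 0.0005, 1.1077, -0.1016], 'position': [0.5705, 0.1577, 0.1187], 'ee_rot': [-0.0016, 0.6121, 0.7908, -0.0014], 'contact_force': [-0.284, 0.8459, 0.4898], 'width': 0.0554, 'gripper_force': 0.0}
[[-5.44704916e-05  1.59356382e-04 -3.41611269e-03  1.69076085e-03]
 [ 1.18355906e-03  1.89909415e-04 -3.60917821e-04  2.07459502e-05]
 [-3.19208249e-03 -4.59560258e-04 -1.01346663e-04  5.36021200e-04]
 [ 0.00000000e+00  0.00000000e+00  0.00000000e+00  0.00000000e+00]]
0.59 [321. 194.] [0.5679 0.1633 0.032 ]
sil dart 0.67 [0.5794 0.1296] yaw 104.4 ends [0.5538 0.2297] [0.5962 0.0642]
sil dart_rest 0.79 [0.5714 0.1636] yaw 104.5 ends [0.5595 0.2096] [0.5857 0.1086]
92 319 324 | 104 320 323 | 116 319 323 | 128 319 323 | 140 316 326 | 152 313 328 | 164 313 329 | 176 313 329 | 188 314 330 | 200 313 330 | 212 313 329 | 224 314 329 | 236 314 328 | 248 317 325 | 260 304 339 | 272 304 338 | 284 302 339 | 296 302 338 | 308 304 339 | top
sil dart 0.74 [ 0.5553 -0.2098] yaw 103.2 ends [ 0.537  -0.1318] [ 0.5672 -0.2605]
sil dart 0.54 [ 0.5938 -0.1967] yaw 103.4 ends [ 0.5701 -0.0976] [ 0.6066 -0.2503]
scene
sil dart 0.84 [0.5779 0.1258] yaw 105.0 ends [0.5559 0.2078] [0.5922 0.0727]
sil dart 0.74 [ 0.5613 -0.2222] yaw 103.8 ends [ 0.5435 -0.1495] [ 0.5711 -0.2625]
sil dart 0.61 [ 0.5997 -0.2097] yaw 103.9 ends [ 0.5797 -0.1284] [ 0.6105 -0.2535]
```

```bash
cat >> h.py <<'E'
def avgcal(k=6,n="wrist"):
    Ts=[];ps=[]
    for i in range(k):
        K,d,T=cal(n);Ts.append(T);ps.append(manip.get_state()["position"]);optics.get_image(n)
    T=np.mean(Ts,0);U,_,V=np.linalg.svd(T[:3,:3]);T[:3,:3]=U@V
    return (K,d,T),np.mean(ps,0),np.std(ps,0),np.std([ -t[:3,:3].T@t[:3,3] for t in Ts],0)
E
python3 - <<'E'
from h import *
C,p,sp,sc=avgcal();print(p.round(4),sp.round(4),sc.round(4))
print(C[0].round(2).tolist(),C[1]);s=manip.get_state();Rm=R.from_quat(np.roll(s["ee_rot"],-1)).as_matrix()
print((Rm.T@C[2][:3,:3].T).round(4), Rm.T@(-C[2][:3,:3].T@C[2][:3,3]-p))
for px in ((321.5,91),(320.8,140),(320.8,190),(321.5,240),(321,312)): print(px,onplane(C,px,.032).round(4),(Rm.T@(onplane(C,px,.032)-p)).round(4))
r=finder.silhouettes("dart_rest","wrist")[0]
v,u=np.nonzero(r["region"]);c=cv2.boxPoints(cv2.minAreaRect(np.c_[u,v].astype(np.float32)));print(c)
for q in c: print(onplane(C,q,.005).round(4))
E
```

```text
[0.5727 0.1568 0.1202] [0.0001 0.0001 0.0003] [0.     0.     0.0003]
[[338.82, 0.0, 321.31], [0.0, 338.82, 194.13], [0.0, 0.0, 1.0]] [0.01607704 0.         0.         0.         0.        ]
[[ 5.000e-04 -9.528e-01 -3.035e-01]
 [ 1.000e+00  7.000e-04 -5.000e-04]
 [ 7.000e-04 -3.035e-01  9.528e-01]] [ 0.07615263 -0.00026566 -0.13419248]
(321.5, 91) [0.5541 0.2276 0.032 ] [ 0.0732 -0.0003  0.0882]
(320.8, 140) [0.5613 0.1978 0.032 ] [ 0.0425 -0.0007  0.0882]
(320.8, 190) [0.5699 0.1647 0.032 ] [ 0.0083 -0.0007  0.0882]
(321.5, 240) [0.5797 0.1284 0.032 ] [-0.0293 -0.0002  0.0882]
(321, 312) [0.5946 0.0692 0.032 ] [-0.0903 -0.0006  0.0882]
[[284. 117.]
 [353. 117.]
 [353. 243.]
 [284. 243.]]
[0.5325 0.2032 0.005 ]
[0.5806 0.2157 0.005 ]
[0.6083 0.1198 0.005 ]
[0.5542 0.1058 0.005 ]
```

Request:
servo_tool([
  [0.1, -0.01, 2, 0, 0, 0, -0.3],
  [0.1, -0.01, 2, 0, 0, 0, -0.3],
  [0.1, -0.01, 2, 0, 0, 0, -0.3],
  [0.1, -0.01, 2, 0, 0, 0, -0.3],
  [0.1, 0, 1.7, 0, 0, 0, -0.3],
])

```text
clock: 5.85
position: [0.5706, 0.1615, 0.0217]
ee_rot: [-0.0, 0.613, 0.79, -0.0]
contact_force: [0.1, 0.5, 0.2]
width: 0.0553
gripper_force: 0.0
```

Request:
servo_tool([
  [0, 0, 0, 0, 0, 0, 0.2],
  [0, 0, 0, 0, 0, 0, 0.7],
  [0, 0, 0, 0, 0, 0, 1],
  [0, 0, 0, 0, 0, 0, 1],
  [0, 0, 0, 0, 0, 0, 1],
], squeeze=60)

```text
clock: 6.35
position: [0.5707, 0.1614, 0.0238]
ee_rot: [0.0, 0.613, 0.79, 0.0]
contact_force: [-3.0, -0.9, 5.4]
width: 0.0092
gripper_force: 58.6
```

Request:
servo_tool([
  [0, 0, -2, 0, 0, 0, 1],
  [0, 0, -5, 0, 0, 0, 1],
  [0, 0, -5, 0, 0, 0, 1],
  [0, 0, -5, 0, 0, 0, 1],
  [0, 0, -5, 0, 0, 0, 1],
])

```text
clock: 6.85
position: [0.5712, 0.1617, 0.2455]
ee_rot: [0.001, 0.613, 0.79, 0.001]
contact_force: [0.8, -0.0, -0.7]
width: 0.0089
gripper_force: 58.6
```

Run:
```python
from h import *
st();plan([.665,-.179,.25],13.3,10,1)
```

```text
{'clock': 6.85, 'qpos': [0.1585, 0.2994, 1.4555, 0.0003, 1.384, -0.0934], 'position': [0.5712, 0.1617, 0.2455], 'ee_rot': [0.0008, 0.6127, 0.7903, 0.0011], 'contact_force': [0.8104, -0.0207, -0.6796], 'width': 0.0089, 'gripper_force': 58.6445}
[[-3.53, 0.06, -0.04, 0.02, -0.0, 0.11, 1.0], [-3.53, 0.07, -0.04, 0.02, -0.0, 0.11, 1.0], [-3.53, 0.07, -0.04, 0.02, -0.0, 0.11, 1.0], [-3.53, 0.08, -0.04, 0.02, -0.0, 0.11, 1.0], [-3.53, 0.09, -0.04, 0.02, -0.0, 0.11, 1.0]]
[[-3.53, 0.09, -0.04, 0.02, -0.0, 0.11, 1.0], [-3.53, 0.1, -0.04, 0.02, -0.0, 0.11, 1.0], [-3.53, 0.11, -0.04, 0.02, -0.0, 0.11, 1.0], [-3.53, 0.11, -0.04, 0.02, -0.0, 0.11, 1.0], [-3.53, 0.12, -0.04, 0.02, -0.0, 0.11, 1.0]]
```

Request:
servo_tool([
  [-3.53, 0.06, 0, 0, 0, 0.1, 1],
  [-3.53, 0.07, 0, 0, 0, 0.1, 1],
  [-3.53, 0.07, 0, 0, 0, 0.1, 1],
  [-3.53, 0.08, 0, 0, 0, 0.1, 1],
  [-3.53, 0.09, 0, 0, 0, 0.1, 1],
])

```text
clock: 7.35
position: [0.6187, -0.0099, 0.2434]
ee_rot: [0.001, 0.616, 0.788, 0.001]
contact_force: [0.6, -0.1, 0.5]
width: 0.0087
gripper_force: 58.7
```

Request:
servo_tool([
  [-3.53, 0.09, 0, 0, 0, 0.1, 1],
  [-3.53, 0.1, 0, 0, 0, 0.1, 1],
  [-3.53, 0.11, 0, 0, 0, 0.1, 1],
  [-3.53, 0.11, 0, 0, 0, 0.1, 1],
  [-3.53, 0.12, 0, 0, 0, 0.1, 1],
])

```text
clock: 7.85
position: [0.6657, -0.1804, 0.2433]
ee_rot: [0.001, 0.62, 0.785, 0.001]
contact_force: [0.2, 0.1, -1.8]
width: 0.0085
gripper_force: 58.7
```

Request:
servo_tool([
  [0, 0, 0, 0, 0, 0, 1],
  [0, 0, 0, 0, 0, 0, 1],
  [0, 0, 0, 0, 0, 0, 1],
  [0, 0, 0, 0, 0, 0, 1],
  [0, 0, 0, 0, 0, 0, 1],
])

```text
clock: 8.35
position: [0.6649, -0.1776, 0.2432]
ee_rot: [0.0, 0.619, 0.785, 0.0]
contact_force: [-0.3, 0.2, -0.6]
width: 0.0092
gripper_force: 58.7
```

Run:
```python
from h import *
st();C,p,sp,sc=avgcal(4);print(p.round(4),sp.round(4))
pic("wrist","e_wrist")
for l,z in (("seat",.027),("channel",.004),("dart",.027),("lid_hinge",.048),("case",0)):
    for r in finder.tip_of(l,"wrist")[:3]: print(l,round(r["p"],2),np.round(r["at"]),onplane(C,r["at"],z).round(4))
for r in finder.silhouettes("dart","wrist")[:4]:
    v,u=np.nonzero(r["region"]);P=np.array([onplane(C,(a,b),.027)[:2] for a,b in zip(u,v)])
    m=P.mean(0);w,e=np.linalg.eigh(np.cov((P-m).T));a=e[:,1]*np.sign(e[1,1]);print(round(r["p"],2),np.round(r["box"]),m.round(4),np.degrees(np.arctan2(a[1],a[0])).round(2))
```

```text
{'clock': 8.35, 'qpos': [-0.3622, 0.4471, 1.2304, 0.0003, 1.4637, -0.5981], 'position': [0.6649, -0.1776, 0.2432], 'ee_rot': [0.0002, 0.619, 0.7854, 0.0002], 'contact_force': [-0.2581, 0.2421, -0.578], 'width': 0.0092, 'gripper_force': 58.6557}
[ 0.6649 -0.1779  0.2431] [0.     0.0002 0.0001]
seat 0.9 [287. 132.] [ 0.6226 -0.1559  0.027 ]
channel 0.86 [290. 128.] [ 0.6235 -0.1536  0.004 ]
dart 0.95 [321. 270.] [ 0.6941 -0.3029  0.027 ]
dart 0.86 [250. 130.] [ 0.586  -0.1621  0.027 ]
dart 0.77 [210. 130.] [ 0.5459 -0.1718  0.027 ]
lid_hinge 0.78 [178. 144.] [ 0.5239 -0.1887  0.048 ]
case 0.78 [260. 138.] [ 0.5935 -0.1732  0.    ]
0.87 [214. 140.  30. 165.] [ 0.5544 -0.2105] 103.1
0.78 [323. 234.  36. 267.] [ 0.6909 -0.2854] 103.85
0.69 [253. 138.  28. 163.] [ 0.5931 -0.1994] 103.1
```

View pics/e_wrist.png

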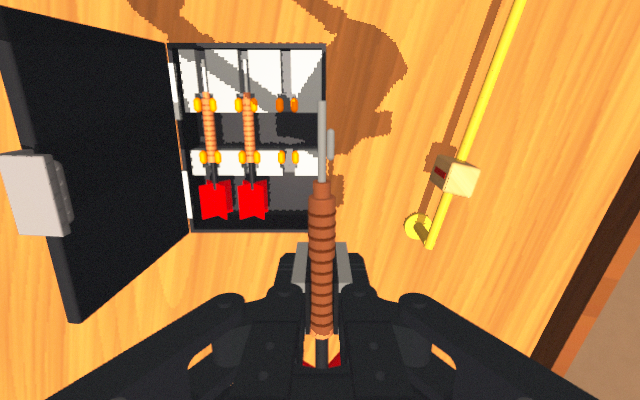

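The wrist view shows the empty slot's nub pairs at (287.5,104) and (288,157), darts b and c seated at about (249,130) and (209,130), the case rim corners at (167,44), (326,44) and (189,233), and the held dart's tip at (322,100). Next is a case pose fit.

```bash
cat > fit.py <<'E'
from h import *
from scipy.optimize import least_squares
def fit(C,obs,x0=(.592,-.172,np.radians(13.3))):
    L=np.array([o[0] for o in obs],float)/1000;px=np.array([o[1] for o in obs],float)
    def W(x):
        c,s=np.cos(x[2]),np.sin(x[2]);return np.c_[x[0]+c*L[:,0]-s*L[:,1],x[1]+s*L[:,0]+c*L[:,1],L[:,2]]
    r=least_squares(lambda x:(proj(C,W(x))-px).ravel(),x0,loss="soft_l1");return r.x,(proj(C,W(r.x))-px).round(1)
E
python3 - <<'E'
from fit import *
C,p,sp,_=avgcal(2)
obs=[((33,26,34),(287.5,104)),((33,-26,34),(288,157)),((-7,26,34),(247,104)),((-7,-26,34),(249.5,157)),((-47,26,34),(204.5,104)),((-47,-26,34),(208.5,157)),((71,92,48),(326,44)),((-71,92,48),(167,44)),((-71,-92,48),(189,233))]
x,e=fit(C,obs);print(x.round(4),np.degrees(x[2]).round(2));print(e.tolist())
c,s=np.cos(x[2]),np.sin(x[2]);print("seat",x[0]+c*.033,x[1]+s*.033)
x,e=fit(C,obs[:6]);print(x.round(4),np.degrees(x[2]).round(2));c,s=np.cos(x[2]),np.sin(x[2]);print("seat",x[0]+c*.033,x[1]+s*.033)
st_=manip.get_state();Rm=R.from_quat(np.roll(st_["ee_rot"],-1)).as_matrix()
zw=p[2]+.0082
for px in ((322,100),(321,186),(321,334)):print(px,(Rm.T@(onplane(C,px,zw)-p)).round(4))
E
```

```text
[ 0.592  -0.1631  0.2292] 13.13
[[-0.5, 1.4], [0.3, 0.7], [-0.9, 1.1], [-0.2, 0.5], [0.6, 0.8], [1.7, 0.2], [0.8, -15.2], [-2.4, -16.8], [-0.1, -10.9]]
seat 0.6241150571481706 -0.15558750564998014
[ 0.5917 -0.1623  0.2287] 13.1
seat 0.6238581643908218 -0.15484718464546265
(322, 100) [ 0.0714 -0.0001 -0.0082]
(321, 186) [ 0.0393 -0.0004 -0.0082]
(321, 334) [-0.0298 -0.0004 -0.0082]
```

Run:
```python
from h import *
st();plan([.6245,-.1579,.10],13.1,5,1)
```

```text
{'clock': 9.0, 'qpos': [-0.3638, 0.4482, 1.2298, 0.0001, 1.4637, -0.5981], 'position': [0.6649, -0.1788, 0.2427], 'ee_rot': [-0.0, 0.6196, 0.7849, 0.0], 'contact_force': [0.5814, -0.7333, -1.0507], 'width': 0.0087, 'gripper_force': 58.6562}
[[0.6, -0.69, 2.85, -0.0, -0.0, 0.07, 1.0], [0.59, -0.69, 2.85, -0.0, -0.0, 0.07, 1.0], [0.59, -0.69, 2.85, -0.0, -0.0, 0.07, 1.0], [0.59, -0.69, 2.85, -0.0, -0.0, 0.07, 1.0], [0.59, -0.69, 2.85, -0.0, -0.0, 0.07, 1.0]]
```

Request:
servo_tool([
  [0.59, -0.69, 2.85, 0, 0, 0.07, 1],
  [0.59, -0.69, 2.85, 0, 0, 0.07, 1],
  [0.59, -0.69, 2.85, 0, 0, 0.07, 1],
  [0.59, -0.69, 2.85, 0, 0, 0.07, 1],
  [0.59, -0.69, 2.85, 0, 0, 0.07, 1],
])

```text
clock: 9.5
position: [0.6243, -0.1579, 0.0994]
ee_rot: [0.0, 0.622, 0.783, 0.0]
contact_force: [-0.0, -0.2, -0.1]
width: 0.009
gripper_force: 58.7
```

Request:
servo_tool([
  [0, 0, 0, 0, 0, 0, 1],
  [0, 0, 0, 0, 0, 0, 1],
  [0, 0, 0, 0, 0, 0, 1],
  [0, 0, 0, 0, 0, 0, 1],
  [0, 0, 0, 0, 0, 0, 1],
])

```text
clock: 10.0
position: [0.6257, -0.1585, 0.1017]
ee_rot: [0.001, 0.622, 0.783, 0.0]
contact_force: [-0.2, -0.1, 0.0]
width: 0.0093
gripper_force: 58.7
```

Run:
```python
from h import *
st();C,p,sp,_=avgcal(3);print(p.round(4),sp.round(4))
im=optics.get_image("wrist")
im=cv2.resize(im[:,120:420],None,fx=1.5,fy=1.5,interpolation=cv2.INTER_CUBIC);cv2.imwrite("pics/f.png",im[...,::-1])
for l,z in (("seat",.027),("channel",.004),("dart",.027)):
    for r in finder.tip_of(l,"wrist")[:3]: print(l,round(r["p"],2),np.round(r["at"]),onplane(C,r["at"],z).round(4))
```

```text
{'clock': 10.0, 'qpos': [-0.3559, 0.4757, 1.5475, 0.0001, 1.1156, -0.5841], 'position': [0.6257, -0.1585, 0.1017], 'ee_rot': [0.0013, 0.622, 0.783, 0.0005], 'contact_force': [-0.2375, -0.0858, 0.0137], 'width': 0.0093, 'gripper_force': 58.6665}
[ 0.6254 -0.1583  0.1014] [0.0002 0.0001 0.0003]
seat 0.72 [318. 205.] [ 0.6229 -0.1569  0.027 ]
channel 0.68 [321. 194.] [ 0.6243 -0.1564  0.004 ]
dart 0.88 [196. 203.] [ 0.545  -0.1737  0.027 ]
dart 0.84 [260. 203.] [ 0.5852 -0.1642  0.027 ]
dart 0.82 [318. 266.] [ 0.6329 -0.2005  0.027 ]
```

View pics/f.png

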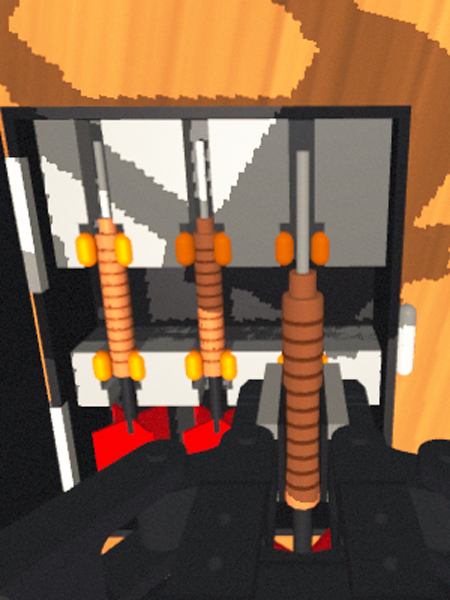

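Aligned view: the slot's front nubs are centred at full-picture (322,165), directly under the dart tip (322,100), and neighbours b and c are intact. I'll refit from this closer view.

Run:
```python
from fit import *
C,p,sp,_=avgcal(3)
f=lambda u,v:(120+u/1.5,v/1.5)
obs=[((33,26,34),f(301.5,248)),((-7,26,34),f(204,248)),((-7,-26,34),f(211.5,366)),((-47,26,34),f(104,248.5)),((-47,-26,34),f(121,365))]
x,e=fit(C,obs);print(x.round(4),np.degrees(x[2]).round(2),e.tolist());c,s=np.cos(x[2]),np.sin(x[2]);print("seat",x[0]+c*.033,x[1]+s*.033)
S=manip.get_state();Rm=R.from_quat(np.roll(S["ee_rot"],-1)).as_matrix();print(p,S["ee_rot"])
for px in (f(303,152),f(303,278),f(302,500)):print(px,(Rm.T@(onplane(C,px,p[2]+.0082)-p)).round(4))
```

```text
[ 0.5916 -0.161   0.236 ] 13.52 [[1.0, -0.3], [-0.2, 0.1], [0.1, -0.4], [0.1, 0.1], [-1.2, 0.7]]
seat 0.6237011713674282 -0.15331202807577746
[ 0.62456081 -0.15800528  0.10027408] [-9.38460528e-05  6.21937379e-01  7.83066975e-01  1.97657474e-05]
(322.0, 101.33333333333333) [ 0.0709 -0.0001 -0.0082]
(322.0, 185.33333333333334) [ 0.0396 -0.     -0.0082]
(321.33333333333337, 333.3333333333333) [-0.0294 -0.0002 -0.0082]
```

Request:
servo_tool([
  [0.03, 0, 1.5, 0, 0, -0.1, 1],
  [0.03, 0, 1.5, 0, 0, -0.1, 1],
  [0.02, 0, 1.5, 0, 0, 0, 1],
  [0.02, 0, 1.5, 0, 0, 0, 1],
  [0, 0, 0.9, 0, 0, 0, 1],
])

```text
clock: 11.0
position: [0.6237, -0.1568, 0.03]
ee_rot: [-0.001, 0.621, 0.784, -0.0]
contact_force: [0.0, 0.9, 4.3]
width: 0.0087
gripper_force: 59.4
```

Request:
servo_tool([
  [0, 0, 0, 0, 0, 0, 1],
  [0, 0, 0.2, 0, 0, 0, 1],
  [0, 0, 0.2, 0, 0, 0, 1],
  [0, 0, 0.2, 0, 0, 0, 1],
  [0, 0, 0, 0, 0, 0, 1],
], squeeze=90)

```text
clock: 11.5
position: [0.625, -0.1574, 0.0275]
ee_rot: [0.001, 0.62, 0.784, 0.0]
contact_force: [-1.6, 0.6, 7.3]
width: 0.008
gripper_force: 88.7
```

Request:
servo_tool([
  [0, 0, 0.2, 0, 0, 0, 1],
  [0, 0, 0.2, 0, 0, 0, 1],
  [0, 0, 0.2, 0, 0, 0, 1],
  [0, 0, 0.2, 0, 0, 0, 1],
  [0, 0, 0, 0, 0, 0, 1],
])

```text
clock: 12.0
position: [0.6249, -0.1576, 0.0189]
ee_rot: [0.001, 0.621, 0.784, 0.0]
contact_force: [-0.9, 0.1, 7.4]
width: 0.0077
gripper_force: 88.9
```

Request:
servo_tool([
  [0, 0, 0.1, 0, 0, 0, 1],
  [0, 0, 0.1, 0, 0, 0, 1],
  [0, 0, 0.1, 0, 0, 0, 1],
  [0, 0, 0, 0, 0, 0, 1],
  [0, 0, 0, 0, 0, 0, 1],
])

```text
clock: 12.5
position: [0.625, -0.1576, 0.0187]
ee_rot: [0.002, 0.62, 0.784, 0.0]
contact_force: [-6.0, 0.3, 21.8]
width: 0.0079
gripper_force: 90.4
```

Request:
servo_tool([
  [0, 0, -0.25, 0, 0, 0, 1],
  [0, 0, 0, 0, 0, 0, 0.7],
  [0, 0, 0, 0, 0, 0, 0.4],
  [0, 0, 0, 0, 0, 0, 0.4],
  [0, 0, 0, 0, 0, 0, 0.4],
], squeeze=20)

```text
clock: 13.0
position: [0.6241, -0.1569, 0.0162]
ee_rot: [-0.001, 0.621, 0.784, -0.0]
contact_force: [-0.2, -0.4, 0.1]
width: 0.0257
gripper_force: 0.0
```

Request:
servo_tool([
  [0, 0, -1, 0, 0, 0, 0.4],
  [0, 0, -2, 0, 0, 0, 0.4],
  [0, 0, -2.5, 0, 0, 0, 0.4],
  [0, 0, -2.5, 0, 0, 0, 0.4],
  [0, 0, -2.5, 0, 0, 0, 0.4],
])

```text
clock: 13.5
position: [0.6244, -0.157, 0.1233]
ee_rot: [0.0, 0.621, 0.784, 0.0]
contact_force: [0.7, 1.0, 0.9]
width: 0.0253
gripper_force: 0.0
```

Request:
servo_tool([
  [0, 0, -3, 0, 0, 0, 0.4],
  [0, 0, -3, 0, 0, 0, 0.4],
  [0, 0, -3, 0, 0, 0, 0.4],
  [0, 0, -3, 0, 0, 0, 0.4],
  [0, 0, 0, 0, 0, 0, 0.4],
])

```text
clock: 14.0
position: [0.6267, -0.1579, 0.2478]
ee_rot: [0.005, 0.621, 0.784, 0.002]
contact_force: [-0.8, -0.1, 0.7]
width: 0.0258
gripper_force: 0.0
```

Run:
```python
from h import *
st();optics.get_image("wrist");C,p,sp,_=avgcal(4);print(p.round(4),sp.round(4))
im=pic("wrist","g")
for l,z in (("seat",.027),("dart",.027),("lid_hinge",.048)):
    for r in finder.tip_of(l,"wrist")[:3]: print(l,round(r["p"],2),np.round(r["at"]),onplane(C,r["at"],z).round(4))
o=[]
for n in ("top","scene"):
    Cn=cal(n);optics.get_image(n);r=finder.tip_of("lid_edge",n)[:2];print([(round(q["p"],2),np.round(q["at"],1).tolist()) for q in r]);o.append((Cn,r[0]["at"]))
print(tri(o))
```

```text
{'clock': 14.0, 'qpos': [-0.3544, 0.3744, 1.3366, 0.0001, 1.4201, -0.5863], 'position': [0.6267, -0.1579, 0.2478], 'ee_rot': [0.005, 0.6205, 0.7841, 0.0017], 'contact_force': [-0.8202, -0.111, 0.7266], 'width': 0.0258, 'gripper_force': 0.0}
[ 0.6244 -0.157   0.2426] [0.0007 0.0003 0.0016]
seat 0.67 [321. 163.] [ 0.6242 -0.1582  0.027 ]
dart 0.95 [284. 160.] [ 0.5853 -0.1638  0.027 ]
dart 0.93 [324. 161.] [ 0.6263 -0.1555  0.027 ]
dart 0.65 [246. 162.] [ 0.5475 -0.1752  0.027 ]
lid_hinge 0.6 [217. 174.] [ 0.5243 -0.1891  0.048 ]
[(0.97, [492.7, 268.8])]
[(0.71, [170.6, 244.8])]
(array([ 0.4961569 , -0.19965778,  0.18325061]), array([1.83069034e-05]))
```

View pics/g.png

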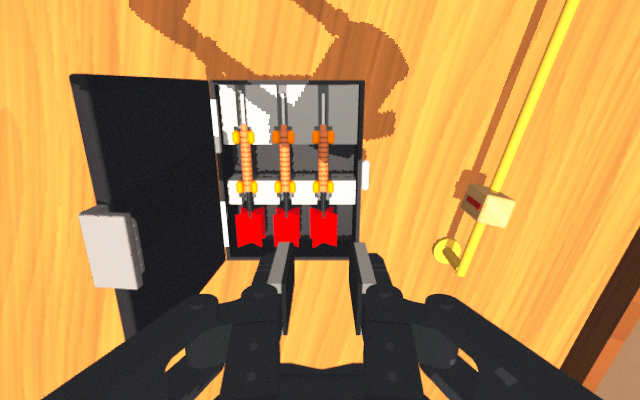

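All three darts lie identically under their nubs at (246,160), (285,160) and (323,160), and the lid is still leaning open on the left. The lid angle is about 1.7, with the hinge at (0.524,-0.189). I'll go over and behind the lid with the fingers closed.

Run:
```python
from h import *
st();plan([.6244,-.157,.30],13.2,2,1);print();plan([.451,-.206,.2426],13.2,5,1)
```

```text
{'clock': 14.65, 'qpos': [-0.3545, 0.3794, 1.3442, 0.0001, 1.4186, -0.5863], 'position': [0.6243, -0.157, 0.2415], 'ee_rot': [-0.0003, 0.6206, 0.7841, -0.0], 'contact_force': [0.0449, -1.1996, 0.0731], 'width': 0.0255, 'gripper_force': 0.0}
[[0.0, 0.0, -2.93, -0.01, -0.01, 0.04, 1.0], [0.0, 0.0, -2.93, -0.01, -0.01, 0.04, 1.0]]

[[-0.16, -3.6, -0.02, -0.0, -0.0, 0.02, 1.0], [-0.16, -3.6, -0.02, -0.0, -0.0, 0.02, 1.0], [-0.16, -3.6, -0.02, -0.0, -0.0, 0.02, 1.0], [-0.16, -3.6, -0.02, -0.0, -0.0, 0.02, 1.0], [-0.16, -3.6, -0.02, -0.0, -0.0, 0.02, 1.0]]
```

Request:
servo_tool([
  [0, 0, -3, 0, 0, 0, 1],
  [0, 0, -3, 0, 0, 0, 1],
  [0, 0, 0, 0, 0, 0, 1],
  [-0.09, -2, 0, 0, 0, 0, 1],
  [-0.09, -2, 0, 0, 0, 0, 1],
])

```text
clock: 15.15
position: [0.5855, -0.1679, 0.301]
ee_rot: [-0.0, 0.62, 0.784, -0.0]
contact_force: [-0.5, -0.1, -0.2]
width: 0.0001
gripper_force: 0.0
```

Request:
servo_tool([
  [-0.12, -2.8, 0, 0, 0, 0, 1],
  [-0.12, -2.8, 0, 0, 0, 0, 1],
  [-0.12, -2.8, 0, 0, 0, 0, 1],
  [-0.12, -2.8, 0, 0, 0, 0, 1],
  [-0.12, -2.8, 0, 0, 0, 0, 1],
])

```text
clock: 15.65
position: [0.4495, -0.206, 0.3011]
ee_rot: [-0.0, 0.621, 0.784, -0.0]
contact_force: [0.6, -0.8, 0.4]
width: 0.0003
gripper_force: 0.0
```

Request:
servo_tool([
  [0, 0, 0, 0, 0, 0, 1],
  [0, 0, 0, 0, 0, 0, 1],
  [0, 0, 0, 0, 0, 0, 1],
  [0, 0, 2, 0, 0, 0, 1],
  [0, 0, 2, 0, 0, 0, 1],
])

```text
clock: 16.15
position: [0.4524, -0.206, 0.2615]
ee_rot: [0.001, 0.62, 0.784, 0.0]
contact_force: [0.6, -0.0, -0.2]
width: -0.0002
gripper_force: 0.0
```

Request:
servo_tool([
  [0, 0, 2, 0, 0, 0, 1],
  [0, 0, 2, 0, 0, 0, 1],
  [0, 0, 2, 0, 0, 0, 1],
  [0, 0, 2, 0, 0, 0, 1],
  [0, 0, 1, 0, 0, 0, 1],
])

```text
clock: 16.65
position: [0.451, -0.2052, 0.1697]
ee_rot: [-0.002, 0.62, 0.784, 0.0]
contact_force: [-0.4, -0.3, -0.3]
width: -0.0001
gripper_force: 0.0
```

Run:
```python
from h import *
st();optics.get_image("wrist");optics.get_image("wrist");st();im=pic("scene","i")
cv2.imwrite("pics/i1.png",cv2.resize(im[160:360,60:340],None,fx=2.5,fy=2.5)[...,::-1])
```

```text
{'clock': 16.65, 'qpos': [-0.5677, 0.2104, 1.7791, 0.0004, 1.1552, -0.8007], 'position': [0.451, -0.2052, 0.1697], 'ee_rot': [-0.0016, 0.6202, 0.7845, 0.0], 'contact_force': [-0.3791, -0.2554, -0.2541], 'width': -0.0001, 'gripper_force': 0.0}
{'clock': 16.75, 'qpos': [-0.568, 0.2099, 1.7784, 0.0003, 1.1567, -0.8007], 'position': [0.4508, -0.2053, 0.1702], 'ee_rot': [-0.0017, 0.6203, 0.7844, -0.0001], 'contact_force': [0.3362, 0.5255, 0.1615], 'width': 0.0002, 'gripper_force': 0.0}
```

View pics/i1.png

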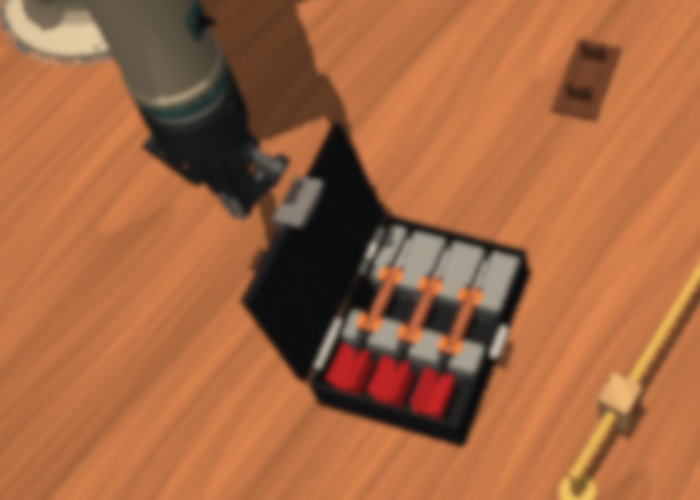

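The fingers are behind the lid near its clasp, at crop (235,200), and the three darts are still in place. Pushing the lid over now.

Request:
servo_tool([
  [0, 1, 0, 0, 0, 0, 1],
  [0, 1, 0, 0, 0, 0, 1],
  [0, 1, 0, 0, 0, 0, 1],
  [0, 1, 0, 0, 0, 0, 1],
  [0, 1, 0, 0, 0, 0, 1],
])

```text
clock: 17.3
position: [0.5024, -0.1946, 0.1743]
ee_rot: [0.002, 0.62, 0.784, 0.001]
contact_force: [-0.4, 1.1, 8.7]
width: -0.0002
gripper_force: 3.8
```

Request:
servo_tool([
  [0, 1, 0, 0, 0, 0, 1],
  [0, 1, 0, 0, 0, 0, 1],
  [0, 1, 0, 0, 0, 0, 1],
  [0, 1, 0, 0, 0, 0, 1],
  [0, 0.5, 0, 0, 0, 0, 1],
])

```text
clock: 17.8
position: [0.5444, -0.1838, 0.1713]
ee_rot: [-0.0, 0.62, 0.784, 0.0]
contact_force: [0.1, -0.2, -0.7]
width: 0.0005
gripper_force: 0.1
```

Request:
servo_tool([
  [0, 0.5, 0, 0, 0, 0, 1],
  [0, 0, 0, 0, 0, 0, 1],
  [0, 0, 0, 0, 0, 0, 1],
  [0, 0, 0, 0, 0, 0, 1],
  [0, 0, 0, 0, 0, 0, 1],
])

```text
clock: 18.3
position: [0.548, -0.1831, 0.1719]
ee_rot: [-0.0, 0.621, 0.784, 0.0]
contact_force: [-0.6, -0.0, -0.4]
width: 0.0001
gripper_force: 0.0
```

Run:
```python
from h import *
st();o=[]
for n in ("top","scene"):
    Cn=cal(n);pic(n,"j_"+n);r=finder.tip_of("lid_edge",n)[:2];print([(round(q["p"],2),np.round(q["at"],1).tolist()) for q in r])
    if r:o.append((Cn,r[0]["at"]))
if len(o)==2:print(tri(o))
```

```text
{'clock': 18.3, 'qpos': [-0.4429, 0.3248, 1.6069, 0.0, 1.21, -0.6745], 'position': [0.548, -0.1831, 0.1719], 'ee_rot': [-0.0, 0.6207, 0.784, 0.0], 'contact_force': [-0.6469, -0.0113, -0.4458], 'width': 0.0001, 'gripper_force': 0.0}
[(0.75, [478.3, 225.9])]
[(0.61, [212.7, 256.2])]
(array([ 0.582357  , -0.17395632,  0.17168774]), array([1.96773056e-06]))
```

Request:
servo_tool([
  [0, 0, -2, 0, 0, 0, 1],
  [0, 0, -2, 0, 0, 0, 1],
  [0, 0, -2, 0, 0, 0, 1],
  [0, 0, -2, 0, 0, 0, 1],
  [0, 0, 0, 0, 0, 0, 1],
])

```text
clock: 19.0
position: [0.5498, -0.1838, 0.2547]
ee_rot: [0.003, 0.621, 0.784, 0.001]
contact_force: [0.1, -1.0, 0.3]
width: -0.0003
gripper_force: 0.0
```

Run:
```python
from h import *
st();o=[]
for n in ("top","scene"):
    Cn=cal(n);pic(n,"k_"+n);r=finder.tip_of("lid_edge",n)[:2];print([(round(q["p"],2),np.round(q["at"],1).tolist()) for q in r])
    if r:o.append((Cn,r[0]["at"]))
if len(o)==2:print(tri(o))
```

```text
{'clock': 19.0, 'qpos': [-0.4427, 0.2716, 1.4727, 0.0001, 1.391, -0.6745], 'position': [0.5498, -0.1838, 0.2547], 'ee_rot': [0.0031, 0.6206, 0.7841, 0.0008], 'contact_force': [0.1295, -1.0196, 0.337], 'width': -0.0003, 'gripper_force': 0.0}
[(0.7, [279.0, 165.1]), (0.63, [465.2, 194.3])]
[(0.76, [247.0, 283.7]), (0.44, [357.0, 193.4])]
(array([ 0.65677354,  0.07344811, -0.07187121]), array([0.07383019]))
```

Request:
servo_tool([
  [0, 2, 0, 0, 0, 0, 1],
  [0, 2, 0, 0, 0, 0, 1],
  [0, 2, 0, 0, 0, 0, 1],
  [0, 2, 0, 0, 0, 0, 1],
  [0, 1.9, 0, 0, 0, 0, 1],
])

```text
clock: 19.7
position: [0.6449, -0.1599, 0.2499]
ee_rot: [-0.001, 0.621, 0.784, -0.0]
contact_force: [0.1, 1.0, 0.9]
width: -0.0001
gripper_force: 0.0
```

Request:
servo_tool([
  [0, 0, 0, 0, 0, 0, 1],
  [0, 0, 0, 0, 0, 0, 1],
  [0, 0, 0, 0, 0, 0, 1],
  [0, 0, 0, 0, 0, 0, 1],
  [0, 0, 0, 0, 0, 0, 1],
])

```text
clock: 20.2
position: [0.644, -0.1605, 0.2521]
ee_rot: [0.0, 0.621, 0.784, 0.0]
contact_force: [0.3, -0.3, 0.9]
width: -0.0003
gripper_force: 0.0
```

Run:
```python
from h import *
s=st()
for n in ("scene","top","wrist"):
    Cn=cal(n);pic(n,"l_"+n)
    for q in finder.tip_of("lid_edge",n)[:2]:
        print(n,round(q["p"],2),np.round(q["at"],1).tolist(),onplane(Cn,q["at"],.064).round(4))
plan([.6456,-.160,.10],13.2,5,1)
```

```text
{'clock': 20.2, 'qpos': [-0.349, 0.4053, 1.2771, 0.0, 1.4592, -0.5803], 'position': [0.644, -0.1605, 0.2521], 'ee_rot': [0.0, 0.6208, 0.784, 0.0], 'contact_force': [0.2923, -0.2737, 0.8531], 'width': -0.0003, 'gripper_force': 0.0}
scene 0.72 [255.7, 292.1] [ 0.6668 -0.1599  0.064 ]
top 0.95 [455.3, 189.9] [ 0.6687 -0.1579  0.064 ]
wrist 0.72 [346.5, 171.7] [ 0.6687 -0.1583  0.064 ]
[[0.0, 0.02, 3.04, 0.0, 0.0, 0.02, 1.0], [0.0, 0.02, 3.04, 0.0, 0.0, 0.02, 1.0], [0.0, 0.02, 3.04, 0.0, 0.0, 0.02, 1.0], [0.0, 0.02, 3.04, 0.0, 0.0, 0.02, 1.0], [0.0, 0.02, 3.04, 0.0, 0.0, 0.02, 1.0]]
```

View pics/l_wrist.png

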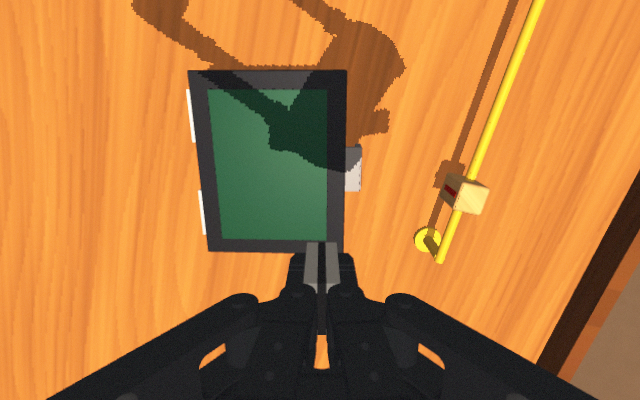

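The lid is down (green panel; clasp at (353,168)) with its edge at about (0.668,-0.158), and the press point is 22 mm inside that. Descending and pressing.

Request:
servo_tool([
  [0, 0, 4, 0, 0, 0, 1],
  [0, 0, 4, 0, 0, 0, 1],
  [0, 0, 4, 0, 0, 0, 1],
  [0, 0, 3.5, 0, 0, 0, 1],
  [0, 0, 1, 0, 0, 0, 1],
])

```text
clock: 21.0
position: [0.6418, -0.1593, 0.0825]
ee_rot: [-0.004, 0.621, 0.784, -0.001]
contact_force: [-0.7, 0.3, -0.5]
width: 0.0002
gripper_force: 0.0
```

Request:
servo_tool([
  [0, 0, 0.3, 0, 0, 0, 1],
  [0, 0, 0.3, 0, 0, 0, 1],
  [0, 0, 0.3, 0, 0, 0, 1],
  [0, 0, 0.3, 0, 0, 0, 1],
  [0, 0, 0, 0, 0, 0, 1],
])

```text
clock: 21.5
position: [0.6449, -0.1604, 0.0755]
ee_rot: [0.001, 0.621, 0.784, 0.0]
contact_force: [-0.2, -0.3, 0.4]
width: -0.0002
gripper_force: 0.0
```

Request:
servo_tool([
  [0, 0, 0.2, 0, 0, 0, 1],
  [0, 0, 0.2, 0, 0, 0, 1],
  [0, 0, 0.2, 0, 0, 0, 1],
  [0, 0, 0.2, 0, 0, 0, 1],
  [0, 0, 0, 0, 0, 0, 1],
])

```text
clock: 22.0
position: [0.6454, -0.1603, 0.068]
ee_rot: [0.001, 0.621, 0.784, 0.001]
contact_force: [0.6, 1.3, 3.8]
width: 0.0002
gripper_force: 1.4
```

Request:
servo_tool([
  [0, 0, 0.1, 0, 0, 0, 1],
  [0, 0, 0.1, 0, 0, 0, 1],
  [0, 0, 0.1, 0, 0, 0, 1],
  [0, 0, 0, 0, 0, 0, 1],
  [0, 0, 0, 0, 0, 0, 1],
])

```text
clock: 22.5
position: [0.6453, -0.1603, 0.0657]
ee_rot: [0.001, 0.621, 0.784, 0.001]
contact_force: [-1.4, 0.6, 11.1]
width: -0.0001
gripper_force: 5.8
```

Request:
servo_tool([
  [0, 0, 0.1, 0, 0, 0, 1],
  [0, 0, 0.1, 0, 0, 0, 1],
  [0, 0, 0, 0, 0, 0, 1],
  [0, 0, 0, 0, 0, 0, 1],
  [0, 0, 0, 0, 0, 0, 1],
])

```text
clock: 23.0
position: [0.6454, -0.1603, 0.0656]
ee_rot: [0.001, 0.621, 0.784, 0.001]
contact_force: [-4.1, 2.7, 19.7]
width: -0.0001
gripper_force: 10.0
```

Request:
servo_tool([
  [0, 0, -1, 0, 0, 0, 1],
  [0, 0, -3, 0, 0, 0, 1],
  [0, 0, -4, 0, 0, 0, 1],
  [0, 0, -4, 0, 0, 0, 1],
  [0, 0, -4, 0, 0, 0, 1],
])

```text
clock: 23.5
position: [0.644, -0.1603, 0.2223]
ee_rot: [-0.001, 0.621, 0.784, -0.0]
contact_force: [-0.2, 0.1, -0.7]
width: 0.0
gripper_force: 0.0
```

Request:
servo_tool([
  [0, 0, -2.5, 0, 0, 0, 1],
  [0, 0, 0, 0, 0, 0, 1],
  [0, 0, 0, 0, 0, 0, 1],
  [0, 0, 0, 0, 0, 0, 1],
  [0, 0, 0, 0, 0, 0, 1],
])

```text
clock: 24.0
position: [0.6437, -0.16, 0.2444]
ee_rot: [-0.002, 0.621, 0.784, -0.001]
contact_force: [0.1, 0.5, 0.2]
width: 0.0002
gripper_force: 0.0
```

Run:
```python
from h import *
s=st()
for n in ("scene","top","wrist"):
    Cn=cal(n);im=pic(n,"m_"+n)
    for q in finder.tip_of("lid_edge",n)[:1]:
        print(n,round(q["p"],2),np.round(q["at"],1).tolist(),onplane(Cn,q["at"],.058).round(4))
a=cv2.imread("pics/l_wrist.png");b=cv2.imread("pics/m_wrist.png")
cv2.imwrite("pics/m.png",np.hstack([cv2.resize(x[50:270,170:380],None,fx=1.8,fy=1.8) for x in (a,b)]))
```

```text
{'clock': 24.0, 'qpos': [-0.3484, 0.4103, 1.2878, 0.0, 1.4477, -0.5802], 'position': [0.6437, -0.16, 0.2444], 'ee_rot': [-0.002, 0.6206, 0.7841, -0.0007], 'contact_force': [0.11, 0.5491, 0.1616], 'width': 0.0002, 'gripper_force': 0.0}
scene 0.74 [253.5, 293.0] [ 0.6616 -0.162   0.058 ]
top 0.97 [454.7, 189.1] [ 0.6713 -0.1583  0.058 ]
```

View pics/m.png

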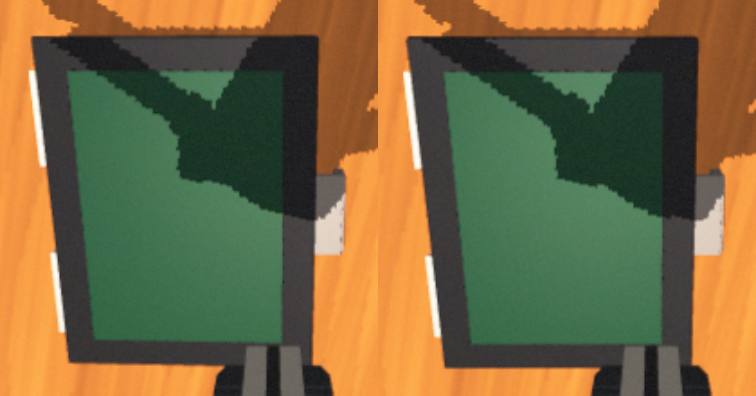

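Run:
```python
from h import *
# predicted pixel of lid edge at angle a, hinge (.524,-.189), and image shift before/after press in a crop
u=np.array([.973,.229])
for n in ("scene","top"):
    C=cal(n)
    for a in (.05,.0):
        x=.146*np.cos(a)-.01*np.sin(a);z=.048+.146*np.sin(a)+.01*np.cos(a);P=np.r_[np.array([.524,-.189])+u*x,z];print(n,a,proj(C,P).round(2))
    A=cv2.imread(f"pics/l_{n}.png",0);B=cv2.imread(f"pics/m_{n}.png",0);w=proj(C,[.666,-.156,.06])[0].astype(int)
    c=lambda I:np.float32(I[w[1]-14:w[1]+14,w[0]-14:w[0]+14]);print(cv2.phaseCorrelate(c(A),c(B),cv2.createHanningWindow((28,28),cv2.CV_32F)))
```

```text
scene 0.05 [[256.17 290.09]]
scene 0.0 [[256.77 291.62]]
((0.42908703297214146, 1.175970883990372), 1.011771309905582)
top 0.05 [[454.51 191.29]]
top 0.0 [[453.55 191.39]]
((0.01647050071487932, 0.261068456020066), 1.0245076115926106)
```

The press moved the lid edge by (0.4,1.2) px in the scene view, close to the roughly (0.6,1.5) px predicted for shutting. It stayed there after release, so the lid is latched.

```bash
python3 -c "
from rig import manip;print(manip.sign_off())"
```

```text
the job is handed in; nothing more can be done
None
```

The dart is pressed home under the orange nubs and the lid is closed and, by force and image checks, snapped shut. The other darts, jug, bowl and marker were left alone, and I handed the job in at about 24 s.

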